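Slide the sharps tub home along the counter upstand and shut its gate

TASK

Push the round sharps tub along the long steel upstand, keeping it upright and close beside the upstand all the way, until it stands fully home against the end stop of its bay. Only then swing the gate fully shut behind it and let go. Do not lift the tub, and leave the other things on the counter where they are.

Things in the scene. Friction and masses are not known exactly. Their poses are not given: they have to be found in the camera images.
- station: Fixed steel station. Origin on the counter at mid-length of the long upstand's inner face; z up. The upstand (460 mm long, 45 high, 12 thick) runs along y from -230 to +230 mm with its inner face at x = 0; the tub stands on its -x side, towards the robot. The bay is at the +y end: an end stop with inner face at y = 210 mm and an outer cheek parallel to the upstand.
- bay_home (a point): Point on the counter in the bay where the tub's origin comes when fully home: 155 mm along the station's +y, x = -59 mm (the tub's x may be -55 to -71 mm). The bay has no floor and opens to -y, its mouth at about y = 90 mm. End stop and cheek are 45 mm high, 12 mm thick; the cheek's inner face is at x = -126 mm, y from 98 to 216 mm.
- tub: White round sharps tub, flat closed grey lid, 110 mm in diameter, 92 mm tall, 0.3 to 0.65 kg, too wide to grasp. Loose on the counter, within 8 mm of the upstand, 135 to 285 mm short of home. Origin: centre of its underside, z along its axis. It slides when pushed (friction varies), turns freely about its axis and stays where it is left; pushed near its top it may tip.
- gate (a joint): Angle of the gate, rad. 0: shut, against its stop, the blade pointing along the station's +x from the hinge, across the bay's mouth. Grows as it opens, clockwise from above: at 1.57 the blade points to the station's -y. Opens to 2.1; starts at 1.7 to 1.95. Stiff hinge (0.06 N m): it stays where it is left. Shut, it leaves 7 mm to a tub that is home.
- gate_hinge (a point): The gate's hinge axis (vertical), at counter height: station x = -132 mm, y = 88 mm. Upright post 18 mm thick, with a 24 mm cap up to 60 mm high. The gate blade is 10 mm thick, reaches from 8 to 115 mm from this axis, and from 6 to 46 mm above the counter.
- gate_tip (a point): Foot of the small black knob (16 mm across, 14 mm high) on top of the gate blade near its free end: 105 mm from the hinge axis, 46 mm above the counter.
- tube_rack: Bystander: grey rack with glass tubes, 70 x 110 x 88 mm high, origin under its centre. On the robot's side of the station.
- sanitiser: Bystander: clear bottle, 64 mm across, 140 mm tall, origin under its centre. On the robot's side, near the bay.
- tape_roll: Bystander: roll of paper tape lying flat, 80 mm across, 25 mm high, origin under its centre. Beyond the upstand.
- swab_dish: Bystander: round steel dish, 100 mm across, 45 mm high, origin under its centre. Beyond the upstand.
Things that resemble listed ones, but are neither listed nor needed, are in the scene too. Leave any orange or pink look-alike of the tub alone.

How it is judged:
On the way:
1. the tub stands home against the end stop (within 8 mm) while the gate is still open (more than 0.8 rad) (y of tub in the frame of station above 0.147 m and x of tub in the frame of station above -0.076 m and angle between tub's own z axis and vertical below 0.1 rad and value of joint gate above 0.8 rad), for 0.2 s.
At the end, for the whole second after the job is handed in: The tub stands upright and at rest in the bay, within 8 mm of the end stop, and the gate is shut to within 0.08 rad (about 9 mm at its free end) (y of tub in the frame of station between 0.147 and 0.163 m and x of tub in the frame of station between -0.076 and -0.045 m and angle between tub's own z axis and vertical below 0.1 rad and linear speed of tub below 0.02 m/s and value of joint gate below 0.08 rad); the robot touches nothing.
It fails at once if the tub strays more than 25 mm from the upstand (x of tub in the frame of station below -0.08 m).
It fails at once if the tub is tipped by more than 0.3 rad (angle between tub's own z axis and vertical above 0.3 rad).
It fails at once if the tub is lifted off the counter by more than 20 mm (height (world z) of tub above 0.02 m).
It fails at once if a bystander is moved more than 30 mm (distance of any of tube_rack, sanitiser, tape_roll, swab_dish from where it was at the start of the episode above 0.03 m).
It also fails if it takes over 61 s, if anything falls off the work surface, if the arm or the gripper's body presses on something with over 40 N, if the wrist force passes 120 N, or if a joint passes its speed limit or range.

ROBOT

A 7-joint arm with a two-finger parallel gripper is mounted at the origin on the work surface. World frame = base frame: x ahead of the robot, y to its left, z up, the work surface at z = 0. Lengths are in m, angles in rad, forces in N, time in s.
With the tool pointing down it reaches from about 0.425 to 0.95 m from the base axis. Payload 4.7 kg.
Tool frame: the origin (TCP) lies on the centre line of the jaws, within the pads' length; the fingertips stand 14 mm ahead of it and the grasp point (between the pads) lies 5 mm behind it (arm.finger_overhang is the distance from the TCP to the fingertips, in m); z points along the fingers, y is the line along which they close (so a half turn about z gives the same grasp; the last joint's range is limited). The gripper opens to 85 mm and grips with 20 to 120 N. Pads are 22 mm wide; open, the fingers measure 114 mm over their backs; the gripper's body (76 mm by 85 mm) begins 54 mm behind the grasp point. The pads swing forward as they close: fully open they stand 13 mm farther back than shut.
Start: joints at [1.159, 0.469, -0.049, 1.532, 0.024, 1.141, -0.082], TCP at [0.252, -0.626, 0.245] pointing down, gripper open.
Joint ranges: [-2.59, 2.59], [-0.33, 1.99], [-1.39, 1.29], [0.1, 2.45], [-1.04, 4.18], [0.21, 1.99], [-2.66, 2.66]. Speed limits (rad/s): [2.57, 2.57, 3.14, 3.14, 3.14, 3.14, 3.14].

INTERFACE

Orientations are given as a rotation vector (axis times angle).
In Python, from bench import arm, capture, camera_model, order gives the robot as it stands.
- The arm moves only by the tool servo_tool, never from a script. Its arguments are lists of equal length, an entry for each row: "hand": the opening, from 0 (shut) to 1 (fully open); "translation": the shift along the tool's x, y, z in mm, a list of three; "dr": the turn, a rotation vector about the tool's x, y, z in degrees, a list of three. In form: {"hand": [hand, ...], "translation": [[x, y, z], ...], "dr": [[wx, wy, wz], ...]}. A call has exactly 8 rows; each row is the pose to reach, as a shift and turn from the pose commanded when the call began, along the tool's axes at that moment; what a row does not reach only later rows make up. A row lasts 1/10 s, in which the tool goes at most 50 mm and 8.59 degrees, less where a joint would pass 70% of its speed; a pose out of reach is approached as far as the arm can. A call with a gripper value outside its range is refused whole. The fingers move at their own pace and stop on an object; "newtons" is the grip in N (left out, the last holds). Time passes only in rows, so rows that repeat a pose let the fingers close, or fill a call up. It gives the time, the measured TCP pose, the force, the opening and the grip force at its end, in the units of the state.
- arm.get_obs(): the state, without advancing time (a new reading comes with each control period).
- capture(name): name is "scene" or "top" or "wrist"; returns the picture (480x640x3 uint8, red, green, blue); there is no depth.
- camera_model(name): a dict with "intrinsics" (3x3 intrinsics, pixels), "extrinsics" (4x4, takes a point from world to camera coordinates). Camera axes: x right, y up, looking along -z (the intrinsics and any distortion apply to the point x, -y, -z); pixel columns grow to the right and rows downward; lengths in m; the calibration is good to about 2 mm. The wrist camera is an equidistant fisheye: a pixel r from the principal point sees the ray r / f radians off the axis. A picture is of the moment at which its call begins: read the wrist's pose just before it. camera_model takes no time and is no camera call; for the wrist camera it gives the pose at the moment of the call.
- order.hand_in(): hands the job in; it is judged then, once.
The state is a dict: "t": time; "qpos": joint angles; "qvel": joint speeds; "joint_torque": joint torques, N m; "tcp_pos": TCP position; "ee_rot": TCP orientation; "force": force on the tool from outside, world axes, zero at the start; "ft_torque": the same for the moment, N m; "opening": finger opening in m; "finger_force": force on a finger pad.
Only numpy, scipy, OpenCV 4.12 (cv2) and the standard library are available. Lean on these libraries where they do the work, as an engineer would, in place of code of your own. Each camera call takes 0.05 s, during which the arm holds its last target. There are 200 camera calls.

## Working session

There is one attempt and no reset: what is moved stays moved. The work goes in short steps, Python scripts to look and compute and a tool call to move; the robot and the scene stay as the last step left them, time stands still between calls to the robot, and variables do not carry over. Pictures are saved under pics/ and viewed, at most 10 in all, crops included, and the job is handed in when it is done.

Besides the shell and the picture viewer there is one more tool, called after "Call:" as a command line: name --argument value ..., lists and objects as JSON in quotes. servo_tool: Moves the arm, as the interface text tells. Its arguments: {"type":"object","properties":{"hand":{"type":"array","items":{"type":"number"}},"translation":{"type":"array","items":{"type":"array","items":{"type":"number"}}},"dr":{"type":"array","items":{"type":"array","items":{"type":"number"}}},"newtons":{"type":"number"}},"required":["hand","translation","dr"]}

```bash
mkdir -p pics; ls
python3 - <<'E'
from bench import arm,capture,camera_model
import cv2,numpy as np
np.set_printoptions(precision=4,suppress=True)
for n in ("scene","top"):
    cv2.imwrite(f"pics/{n}0.png",capture(n)[:,:,::-1]); m=camera_model(n); print(n,m)
o=arm.get_obs(); print(o)
E
```

```text
pics
scene {'intrinsics': array([[479.5324,   0.    , 319.4984],
       [  0.    , 479.5324, 243.2629],
       [  0.    ,   0.    ,   1.    ]]), 'extrinsics': array([[ 0.3202,  0.9472,  0.0187, -0.139 ],
       [-0.5458,  0.1683,  0.8209,  0.2697],
       [ 0.7743, -0.2731,  0.5708, -1.4825],
       [ 0.    ,  0.    ,  0.    ,  1.    ]])}
top {'intrinsics': array([[458.0138,   0.    , 321.0586],
       [  0.    , 458.0138, 235.7644],
       [  0.    ,   0.    ,   1.    ]]), 'extrinsics': array([[ 0.009 , -0.9998,  0.0173, -0.066 ],
       [ 0.9929,  0.011 ,  0.1183, -0.5798],
       [-0.1184,  0.0162,  0.9928, -0.9276],
       [ 0.    ,  0.    ,  0.    ,  1.    ]])}
{'t': 0.1, 'qpos': array([ 1.1591,  0.4694, -0.0486,  1.5335,  0.0241,  1.141 , -0.0823]), 'qvel': array([-0.0003, -0.0028, -0.0001, -0.0028,  0.0012,  0.0005,  0.0006]), 'joint_torque': array([  0.0013, -51.1513,  -0.0472, -23.8389,   0.0107,   0.0044,
         0.    ]), 'tcp_pos': array([ 0.252 , -0.6257,  0.2444]), 'ee_rot': array([-3.0826, -0.5974,  0.0005]), 'force': array([ 0.0611, -0.7475,  0.1046]), 'ft_torque': array([ 0.045 ,  0.0022, -0.0617]), 'finger_force': 0.0, 'opening': 0.08533145749557347}
```

View pics/top0.png

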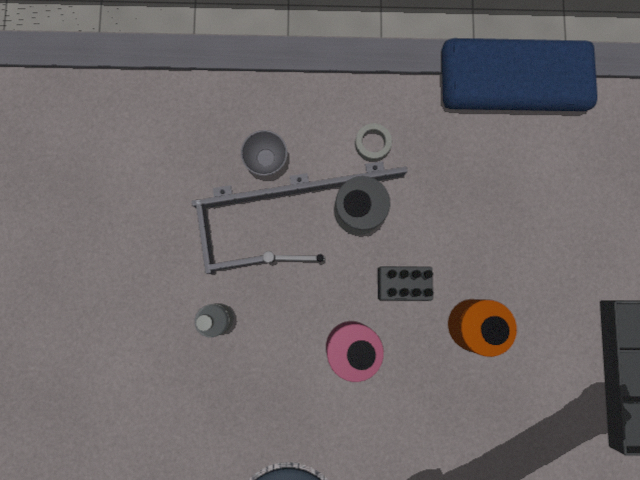

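View pics/scene0.png

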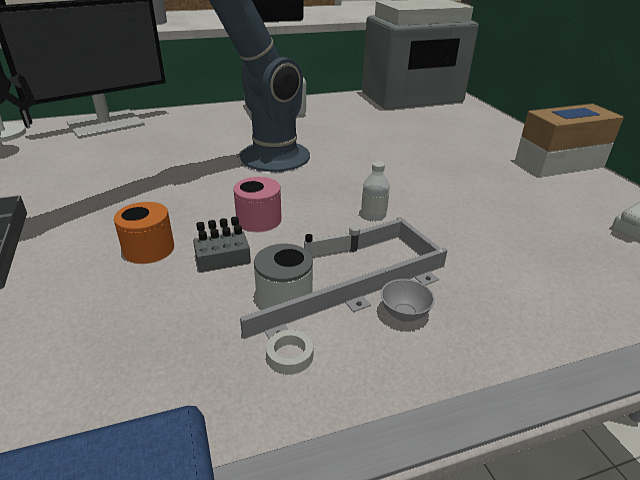

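The top view shows the candidates for the tub:
- **Grey lid, white body at (362,204):** beside the upstand, so this is the tub.
- **Pink at (355,352) and orange at (487,328):** look-alikes, to be left alone.

The upstand runs from (197,203) to (407,171). The hinge cap is at (268,258) and the gate knob at (320,258). I'll check this in one close crop.

Run:
```python
import cv2
i=cv2.imread("pics/top0.png")[140:300,180:440]
cv2.imwrite("pics/crop.png",cv2.resize(i,None,fx=3,fy=3,interpolation=cv2.INTER_CUBIC)*1)
```

```text
(no output)
```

View pics/crop.png

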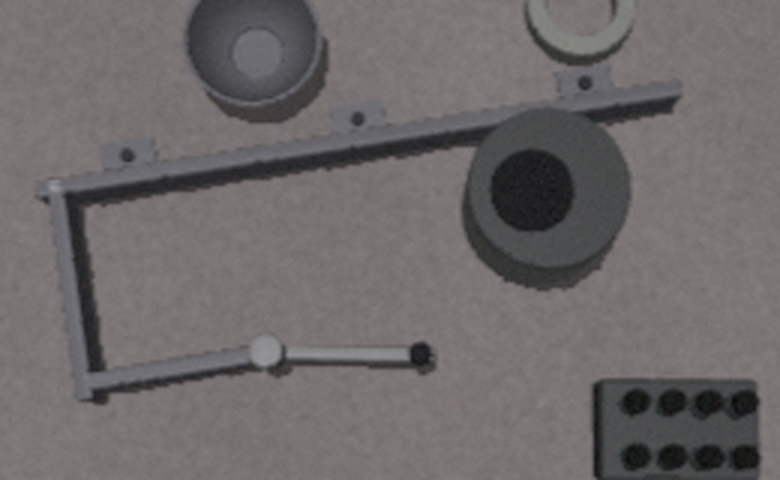

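The crop confirms it: the tub's lid centre is at crop (549,188), which is px (363,202.7), right beside the upstand. The hinge cap is at crop (266,351) and the knob at (421,353).

```bash
cat > h.py <<'E'
import numpy as np
from bench import camera_model
from scipy.spatial.transform import Rotation as R
np.set_printoptions(precision=4,suppress=True)
def ray(n,u,v,z):
    m=camera_model(n);K=m["intrinsics"];E=m["extrinsics"]
    d=np.linalg.inv(K)@[u,v,1]; d=E[:3,:3].T@(d*[1,-1,-1]); c=-E[:3,:3].T@E[:3,3]
    return c+d*(z-c[2])/d[2]
E
python3 - <<'E'
from h import *
f=lambda x,y,z: ray("top",180+x/3-.33,140+y/3-.33,z)[:2]
tub=f(549,188,.092); hin=f(266,351,.06); kn=f(421,354,.06)
A=f(40,189,.045);B=f(681,89,.045)  # upstand centreline ends, top
C=f(58,187,.045);D=f(85,383,.045) # end stop centreline
print("tub",tub,"hinge",hin,"knob",kn,"A",A,"B",B,np.linalg.norm(A-B),"knob r",np.linalg.norm(kn-hin))
yh=(A-B)/np.linalg.norm(A-B); xh=np.array([yh[1],-yh[0]])
o=(A+B)/2-.006*xh
o2=hin+.132*xh-.088*yh
print("yaw",np.degrees(np.arctan2(xh[1],xh[0])),"o",o,"o from hinge",o2)
for n,p in dict(tub=tub,hin=hin,knob=kn,C=C,D=D).items(): print(n,(p-o)@xh*1000,(p-o)@yh*1000)
d=kn-hin; print("gate",np.arctan2(d@xh,0)if 0 else -np.arctan2(d@yh,d@xh))
E
```

```text
tub [ 0.6418 -0.1418] hinge [0.5335 0.0469] knob [ 0.5326 -0.0581] A [0.6459 0.2079] B [ 0.7233 -0.2406] 0.45511940667662126 knob r 0.1049948510048281
yaw 9.795035103382627 o [ 0.6787 -0.0174] o from hinge [ 0.6786 -0.0173]
tub -57.520489595018375 -116.34206942993072
hin -132.11019936846353 88.03892723706332
knob -150.92096557230417 -15.257122117936216
C 5.433077546847469 215.0636543079236
D -132.70450882400533 214.6556893291034
gate 1.750927819277335
```

```bash
cat >> h.py <<'E'
from bench import arm
O=np.array([.6787,-.0173]); YAW=np.radians(9.8)
xh=np.array([np.cos(YAW),np.sin(YAW)]); yh=np.array([-xh[1],xh[0]])
def w(x,y): return O+(x*xh+y*yh)/1000
def s(p): d=np.asarray(p)[:2]-O; return np.array([d@xh,d@yh])*1000
def Rd(a): # tool down, tool y at station angle a (deg) from station +x
    t=YAW+np.radians(a); y=np.array([np.cos(t),np.sin(t),0]); z=np.array([0,0,-1.]); return np.array([np.cross(y,z),y,z]).T
def plan(*tg):
    o=arm.get_obs(); R0=R.from_rotvec(o["ee_rot"]).as_matrix(); p=o["tcp_pos"]
    print("t",o["t"],"st",s(p),"z",p[2],"F",o["force"],"op",o["opening"],"q7",o["qpos"][6])
    y=R0[:,1]; print("tool y ang in station",np.degrees(np.arctan2(y[1],y[0])-YAW),"tooldown",R0[:,2])
    for x,yy,z,a in tg:
        d=R0.T@(np.r_[w(x,yy),z/1000]-p)*1000
        print((x,yy,z,a),"->",d.round(1),np.degrees(R.from_matrix(R0.T@Rd(a)).as_rotvec()).round(1))
E
python3 -c "
from h import *
plan((-58,-215,200,0),(-58,-215,200,180))
print('rack',s(ray('top',405,283,.088)),'san',s(ray('top',205,322,.14)),'tape',s(ray('top',374,142,.025)))"
```

```text
t 0.1 st [-524.0521 -526.871 ] z 0.24438082864759192 F [ 0.0611 -0.7475  0.1046] op 0.08533145749557347 q7 -0.08228654668500365
tool y ang in station -77.8646350114905 tooldown [-0.0007  0.0016 -1.    ]
(-58, -215, 200, 0) -> [ 521.2 -206.9   44.7] [ -0.1  -0.1 -77.9]
(-58, -215, 200, 180) -> [ 521.2 -206.9   44.7] [ -0.1   0.1 102.1]
rack [-228.8562 -171.5976] san [-238.6099  212.5467] tape [  81.9182 -173.1956]
```

Call:
servo_tool --hand '[0.5,0.5,0.5,0.5,0.5,0.5,0.5,0.5]' --translation '[[45,-18,3],[90,-36,6],[135,-54,9],[180,-72,12],[225,-90,15],[270,-108,18],[315,-126,21],[360,-144,24]]' --dr '[[0,0,-8],[0,0,-16],[0,0,-24],[0,0,-32],[0,0,-40],[0,0,-48],[0,0,-56],[0,0,-64]]'

```text
t: 0.9
tcp_pos: [0.5332, -0.3566, 0.2209]
ee_rot: [-2.293, -2.147, 0.001]
force: [0.2, 0.3, 0.0]
opening: 0.0424
finger_force: 0.0
```

```bash
python3 -c "
from h import *
plan((-58,-220,140,0))"
```

```text
t 0.9 st [-201.1681 -309.6116] z 0.22091987513293815 F [0.216  0.2517 0.0122] op 0.04240620390613874 q7 0.297122388416675
tool y ang in station -13.552232245252968 tooldown [-0.0005  0.     -1.    ]
(-58, -220, 140, 0) -> [120.7 118.2  80.9] [ -0.   -0.  -13.6]
```

Call:
servo_tool --hand '[0.5,0.5,0.5,0.5,0.5,0.5,0.5,0.5]' --translation '[[30,29,10],[60,59,30],[90,88,50],[121,118,70],[121,118,81],[121,118,81],[121,118,81],[121,118,81]]' --dr '[[0,0,-4],[0,0,-8],[0,0,-12],[0,0,-13.6],[0,0,-13.6],[0,0,-13.6],[0,0,-13.6],[0,0,-13.6]]'

```text
t: 1.7
tcp_pos: [0.6581, -0.2479, 0.1413]
ee_rot: [2.031, 2.394, -0.001]
force: [0.1, 0.7, 0.2]
opening: 0.0424
finger_force: 0.0
```

```bash
python3 -c "
from h import *
plan((-58,-220,44,0),(-58,-185,44,0))"
```

```text
t 1.7 st [ -59.5177 -223.7189] z 0.14128689989773582 F [0.0856 0.666  0.152 ] op 0.04244532654804988 q7 0.23736292482924592
tool y ang in station -0.4283169104179991 tooldown [ 0.0009 -0.0016 -1.    ]
(-58, -220, 44, 0) -> [ 3.9  1.4 97.3] [ 0.   0.1 -0.4]
(-58, -185, 44, 0) -> [38.9  1.2 97.2] [ 0.   0.1 -0.4]
```

Call:
servo_tool --hand '[0.5,0.5,0.5,0.5,0.5,0.5,0.5,0.5]' --translation '[[0,1,30],[0,1,60],[0,1,90],[0,1,97],[5,1,97],[15,1,97],[25,1,97],[30,1,97]]' --dr '[[0,0,-0.4],[0,0,-0.4],[0,0,-0.4],[0,0,-0.4],[0,0,-0.4],[0,0,-0.4],[0,0,-0.4],[0,0,-0.4]]'

```text
t: 2.5
tcp_pos: [0.6556, -0.2137, 0.0452]
ee_rot: [2.017, 2.406, 0.003]
force: [0.0, -0.2, 0.2]
opening: 0.0427
finger_force: 0.0
```

```bash
python3 -c "
from h import *
import cv2
from bench import capture
plan((-57,90,44,0))
i=capture('scene')[170:350,150:450,::-1]
cv2.imwrite('pics/s1.png',cv2.resize(i,None,fx=2.5,fy=2.5,interpolation=cv2.INTER_CUBIC))"
```

```text
t 2.5 st [ -56.2342 -189.6163] z 0.0451885038084434 F [ 0.0425 -0.216   0.1613] op 0.042689833418524635 q7 0.15771443361296777
tool y ang in station 0.258748483505976 tooldown [ 0.0026  0.0003 -1.    ]
(-57, 90, 44, 0) -> [279.6   0.5   1.1] [0.2 0.  0.3]
```

View pics/s1.png

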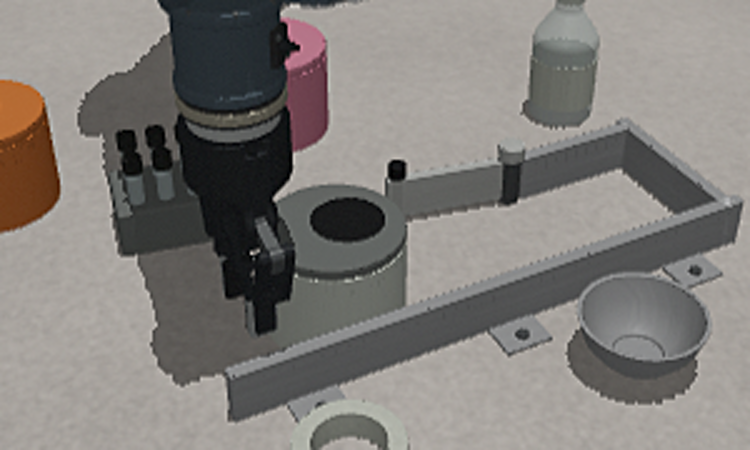

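The fingers stand low behind the tub, around crop (255,290). The gripper body clears the lid, and nothing else is touched. I'll push now.

Call:
servo_tool --hand '[0.5,0.5,0.5,0.5,0.5,0.5,0.5,0.5]' --translation '[[6,0,1],[12,0,1],[20,0,1],[28,0,1],[36,0,1],[44,0,1],[52,0,1],[60,0,1]]' --dr '[[0,0,0],[0,0,0],[0,0,0],[0,0,0],[0,0,0],[0,0,0],[0,0,0],[0,0,0]]'

```text
t: 3.35
tcp_pos: [0.6447, -0.157, 0.043]
ee_rot: [2.02, 2.404, 0.0]
force: [0.5, -5.6, 5.7]
opening: 0.0428
finger_force: 0.0
```

```bash
python3 -c "
from h import *
import cv2
from bench import capture
plan((-57,90,44,0))
cv2.imwrite('pics/t1.png',cv2.resize(capture('top')[120:320,180:440,::-1],None,fx=3,fy=3,interpolation=cv2.INTER_CUBIC))"
```

```text
t 3.35 st [ -57.2938 -131.9224] z 0.04295029521762126 F [ 0.4819 -5.603   5.6954] op 0.04278159963058585 q7 0.06578577570966636
tool y ang in station 0.10852678699496475 tooldown [ 0.0013 -0.0011 -1.    ]
(-57, 90, 44, 0) -> [221.9   0.7  -1.3] [0.1 0.1 0.1]
```

View pics/t1.png

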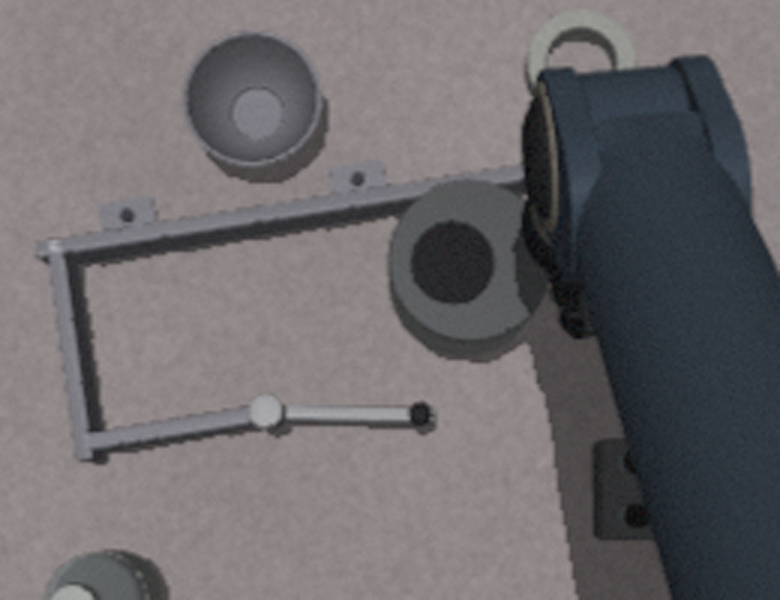

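```bash
python3 -c "
from h import *
f=lambda x,y,z: s(ray('top',180+x/3-.33,120+y/3-.33,z))
print(f(472,261,.092)); plan()"
```

```text
[-58.089  -64.2942]
t 3.4 st [ -57.122  -129.6176] z 0.0429819935746862 F [-0.2136 -3.2315  5.7056] op 0.0424462504647142 q7 0.06544621831836628
tool y ang in station 0.22727984301605236 tooldown [ 0.0008  0.0005 -1.    ]
```

Call:
servo_tool --hand '[0.5,0.5,0.5,0.5,0.5,0.5,0.5,0.5]' --translation '[[-8,0,-2],[-8,0,-4],[0,0,-4],[8,0,-4],[16,0,-4],[24,0,-4],[32,0,-4],[40,0,-4]]' --dr '[[0,0,0],[0,0,0],[0,0,0],[0,0,0],[0,0,0],[0,0,0],[0,0,0],[0,0,0]]'

```text
t: 4.2
tcp_pos: [0.6371, -0.1169, 0.0463]
ee_rot: [-2.02, -2.406, 0.001]
force: [0.9, -2.7, 0.3]
opening: 0.0431
finger_force: 0.0
```

```bash
python3 -c "
from h import *
plan()"
```

```text
t 4.2 st [-57.9577 -91.064 ] z 0.046279160009960456 F [ 0.9266 -2.6504  0.2583] op 0.04309369189685715 q7 0.004990851630422919
tool y ang in station 0.14524096838971148 tooldown [-0.0003 -0.0003 -1.    ]
```

Call:
servo_tool --hand '[0.5,0.5,0.5,0.5,0.5,0.5,0.5,0.5]' --translation '[[10,0.5,0],[20,0.5,0],[30,0.5,0],[40,0.5,0],[50,0.5,0],[60,0.5,0],[70,0.5,0],[80,0.5,0]]' --dr '[[0,0,0],[0,0,0],[0,0,0],[0,0,0],[0,0,0],[0,0,0],[0,0,0],[0,0,0]]'

```text
t: 5.0
tcp_pos: [0.6239, -0.0378, 0.0463]
ee_rot: [2.021, 2.405, -0.0]
force: [-0.0, -2.6, 0.4]
opening: 0.0427
finger_force: 0.0
```

```bash
python3 -c "
from h import *
import cv2
from bench import capture
plan((-57,90,46,0))
cv2.imwrite('pics/t2.png',cv2.resize(capture('top')[120:320,180:440,::-1],None,fx=3,fy=3,interpolation=cv2.INTER_CUBIC))"
```

```text
t 5.0 st [-57.5042 -10.9039] z 0.046300647657633504 F [-0.025  -2.5754  0.3867] op 0.04274468733427645 q7 -0.125140598718348
tool y ang in station 0.13364300769799148 tooldown [-0.     -0.0001 -1.    ]
(-57, 90, 46, 0) -> [100.9   0.7   0.3] [-0.   0.   0.1]
```

View pics/t2.png

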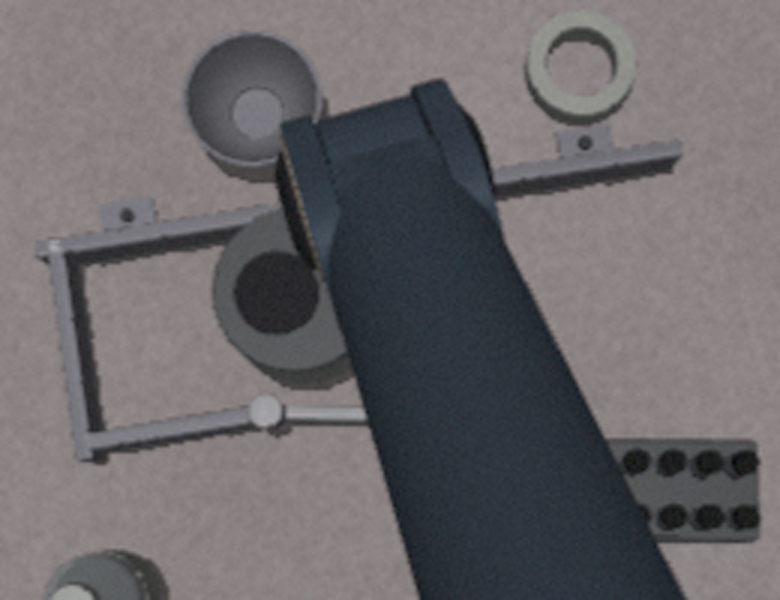

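The tub, with its lid centre near crop (295,289), is entering the bay close beside the upstand. The gate is untouched.

Call:
servo_tool --hand '[0.5,0.5,0.5,0.5,0.5,0.5,0.5,0.5]' --translation '[[10,0.5,0],[20,0.5,0],[30,0.5,0],[40,0.5,0],[50,0.5,0],[60,0.5,0],[70,0.5,0],[80,0.5,0]]' --dr '[[0,0,0],[0,0,0],[0,0,0],[0,0,0],[0,0,0],[0,0,0],[0,0,0],[0,0,0]]'

```text
t: 5.85
tcp_pos: [0.6106, 0.0411, 0.0463]
ee_rot: [2.021, 2.405, -0.0]
force: [0.6, -3.3, -0.3]
opening: 0.0429
finger_force: 0.0
```

Call:
servo_tool --hand '[0.5,0.5,0.5,0.5,0.5,0.5,0.5,0.5]' --translation '[[4,0,0],[8,0,0],[11,0,0],[14,0,0],[17,0,0],[20,0,0],[20,0,0],[20,0,0]]' --dr '[[0,0,0],[0,0,0],[0,0,0],[0,0,0],[0,0,0],[0,0,0],[0,0,0],[0,0,0]]'

```text
t: 6.65
tcp_pos: [0.6073, 0.0606, 0.0463]
ee_rot: [-2.02, -2.406, -0.001]
force: [0.4, -1.4, 1.8]
opening: 0.0426
finger_force: 0.0
```

```bash
python3 -c "
from h import *
plan((-57,92,46,0))"
```

```text
t 6.65 st [-57.1123  88.9306] z 0.046265788612861215 F [ 0.3571 -1.4463  1.7727] op 0.042615295702619134 q7 -0.28984073729584353
tool y ang in station 0.1565198186559584 tooldown [ 0.0002  0.0008 -1.    ]
(-57, 92, 46, 0) -> [3.1 0.1 0.3] [ 0.  -0.   0.2]
```

Call:
servo_tool --hand '[0.5,0.5,0.5,0.5,0.5,0.5,0.5,0.5]' --translation '[[1,0,0],[2,0,0],[3,0,0],[4,0,0],[4,0,0],[4,0,0],[4,0,0],[4,0,0]]' --dr '[[0,0,0],[0,0,0],[0,0,0],[0,0,0],[0,0,0],[0,0,0],[0,0,0],[0,0,0]]'

```text
t: 7.45
tcp_pos: [0.607, 0.0617, 0.0464]
ee_rot: [2.022, 2.402, -0.003]
force: [0.4, -6.9, 2.3]
opening: 0.0427
finger_force: 0.0
```

```bash
python3 -c "
from h import *
plan((-57,92,46,0))
import cv2
from bench import capture
cv2.imwrite('pics/t3.png',cv2.resize(capture('top')[180:300,180:320,::-1],None,fx=5,fy=5,interpolation=cv2.INTER_CUBIC))"
```

```text
t 7.45 st [-57.2216  90.0711] z 0.04639474249211006 F [ 0.4447 -6.9295  2.3463] op 0.042727887152903404 q7 -0.29651969580840704
tool y ang in station 0.03927976026368754 tooldown [ 0.0002 -0.0025 -1.    ]
(-57, 92, 46, 0) -> [1.9 0.2 0.4] [-0.   0.1  0. ]
```

View pics/t3.png

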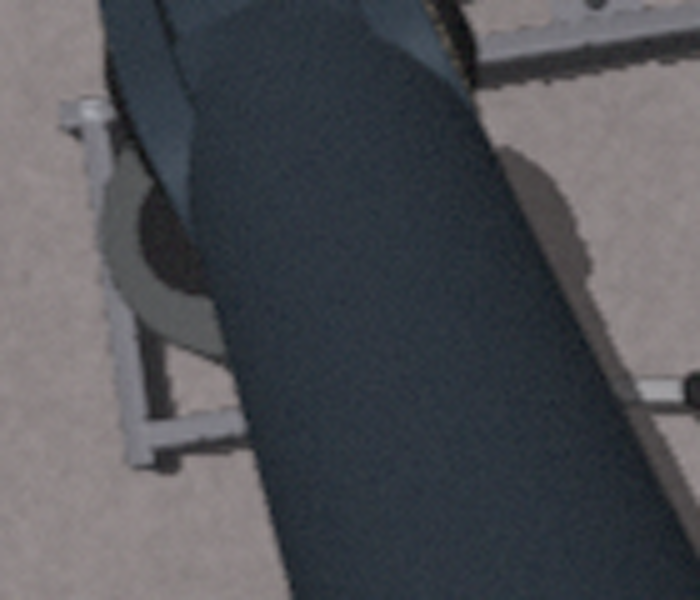

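Call:
servo_tool --hand '[0.5,0.5,0.5,0.3,0,0,0,0]' --translation '[[-10,0,0],[-30,0,0],[-60,0,0],[-80,0,-10],[-90,0,-50],[-90,0,-90],[-90,0,-130],[-90,0,-130]]' --dr '[[0,0,0],[0,0,0],[0,0,0],[0,0,0],[0,0,0],[0,0,8],[0,0,16],[0,0,24]]'

```text
t: 8.3
tcp_pos: [0.6256, -0.0232, 0.1824]
ee_rot: [2.477, 1.923, 0.016]
force: [0.6, -0.1, -0.1]
opening: 0.0003
finger_force: 0.0
```

```bash
python3 -c "
from h import *
f=lambda x,y,z: s(ray('top',180+x/5-.4,180+y/5-.4,z))
print('lid left edge',f(102,235,.092))
a=1.75;r=85
for off in (45,16):
  print(off,np.array([-132+r*np.cos(a)-off*np.sin(a),88-r*np.sin(a)-off*np.cos(a)]))
plan((-190,13,170,-100),(-190,13,46,-100))"
```

```text
lid left edge [-54.645  209.2691]
45 [-191.4303   12.3823]
16 [-162.8947    7.2131]
t 8.3 st [-53.3746   3.2187] z 0.18240357299246368 F [ 0.5839 -0.0847 -0.1028] op 0.0002899886757038181 q7 -0.4446371440880542
tool y ang in station -24.15074539769399 tooldown [ 0.0112  0.0021 -0.9999]
(-190, 13, 170, -100) -> [ -47.  -128.8   10.8] [ 0.3 -0.6 75.8]
(-190, 13, 46, -100) -> [ -47.6 -130.1  134.8] [ 0.3 -0.6 75.8]
```

Call:
servo_tool --hand '[0,0,0,0,0,0,0,0]' --translation '[[-10,-25,2],[-20,-50,4],[-30,-75,6],[-40,-100,8],[-47,-129,10],[-47,-129,10],[-47,-129,10],[-47,-129,10]]' --dr '[[0,0,8],[0,0,16],[0,0,24],[0,0,32],[0,0,40],[0,0,48],[0,0,56],[0,0,64]]'

```text
t: 9.1
tcp_pos: [0.4851, -0.0379, 0.1661]
ee_rot: [-3.124, -0.319, 0.0]
force: [-0.3, -0.7, -0.4]
opening: -0.0001
finger_force: 0.0
```

```bash
python3 -c "
from h import *
plan((-192,12,46,-100),(-175,9.4,46,-100))
import cv2
from bench import capture
cv2.imwrite('pics/t4.png',cv2.resize(capture('top')[140:340,180:440,::-1],None,fx=3,fy=3,interpolation=cv2.INTER_CUBIC))"
```

```text
t 9.1 st [-194.3047   12.6083] z 0.16613791609906597 F [-0.3298 -0.6886 -0.4141] op -0.0001464207330372317 q7 -1.4292030279867949
tool y ang in station -88.12628685146892 tooldown [-0.0002  0.0013 -1.    ]
(-192, 12, 46, -100) -> [  2.3   0.8 120.1] [-0.1  0.  11.9]
(-175, 9.4, 46, -100) -> [ 19.2   4.  120.1] [-0.1  0.  11.9]
```

View pics/t4.png

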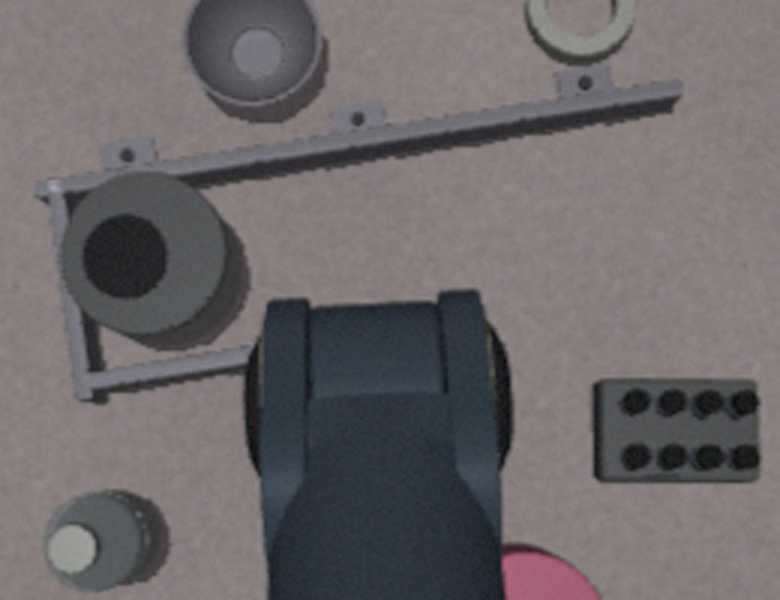

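The tub, lid centre at crop (144,253), stands home in the corner. The arm is above the outer side of the gate.

Call:
servo_tool --hand '[0,0,0,0,0,0,0,0]' --translation '[[0,-3,20],[0,-6,50],[0,-6,80],[0,-6,105],[0,-6,118],[0,-6,118],[0,-6,118],[0,-6,118]]' --dr '[[0,0,6],[0,0,12],[0,0,12],[0,0,12],[0,0,12],[0,0,12],[0,0,12],[0,0,12]]'

```text
t: 9.95
tcp_pos: [0.4854, -0.033, 0.0495]
ee_rot: [-3.141, 0.001, -0.004]
force: [-0.1, -1.3, 0.2]
opening: 0.0001
finger_force: 0.0
```

```bash
cat >> h.py <<'E'
def arc(aa,r=78,off=16,z=48):
    plan(*[(round(-132+r*np.cos(a)-off*np.sin(a),1),round(88-r*np.sin(a)-off*np.cos(a),1),z,round(-np.degrees(a),1)) for a in np.radians(aa)])
E
python3 -c "
from h import *
print(s(ray('top',180+144/3-.33,140+253/3-.33,.092)))
arc([100,95,90,85,80,75,70,65])"
```

```text
[-58.1599 154.8699]
t 9.95 st [-193.1744   17.3929] z 0.049472283884917166 F [-0.07   -1.3421  0.2155] op 7.721003473691545e-05 q7 -1.6709405149278547
tool y ang in station -99.84240073279233 tooldown [ 0.0026  0.0001 -1.    ]
(np.float64(-161.3), np.float64(14.0), 48, np.float64(-100.0)) -> [32.  -2.1  1.6] [-0.  -0.1  0.2]
(np.float64(-154.7), np.float64(11.7), 48, np.float64(-95.0)) -> [38.9 -1.   1.6] [-0.  -0.1 -4.8]
(np.float64(-148.0), np.float64(10.0), 48, np.float64(-90.0)) -> [45.8 -0.4  1.6] [ 0.  -0.1 -9.8]
(np.float64(-141.1), np.float64(8.9), 48, np.float64(-85.0)) -> [52.8 -0.5  1.6] [  0.   -0.1 -14.8]
(np.float64(-134.2), np.float64(8.4), 48, np.float64(-80.0)) -> [59.6 -1.2  1.6] [  0.   -0.1 -19.8]
(np.float64(-127.3), np.float64(8.5), 48, np.float64(-75.0)) -> [66.4 -2.5  1.6] [  0.   -0.1 -24.8]
(np.float64(-120.4), np.float64(9.2), 48, np.float64(-70.0)) -> [73.1 -4.4  1.7] [  0.   -0.1 -29.8]
(np.float64(-113.5), np.float64(10.5), 48, np.float64(-65.0)) -> [79.7 -6.8  1.7] [  0.   -0.1 -34.8]
```

Call:
servo_tool --hand '[0,0,0,0,0,0,0,0]' --translation '[[15,-1,1],[28,-2,1],[37,-1,1],[46,0,1],[53,0,1],[60,-1,1],[66,-2.5,1],[73,-4.5,1]]' --dr '[[0,0,0],[0,0,0],[0,0,-5],[0,0,-10],[0,0,-15],[0,0,-20],[0,0,-25],[0,0,-30]]'

```text
t: 10.75
tcp_pos: [0.5581, -0.0294, 0.0481]
ee_rot: [3.033, 0.816, 0.001]
force: [-0.9, -0.5, 0.2]
opening: -0.0
finger_force: 0.5
```

```bash
python3 -c "
from h import *
arc([65,60,55,50,45,40,35,30])"
```

```text
t 10.75 st [-120.9207    8.6303] z 0.048082632788751425 F [-0.9393 -0.4544  0.23  ] op -4.791038969659219e-05 q7 -1.2501940198793828
tool y ang in station -69.69399799487573 tooldown [ 0.0007 -0.0009 -1.    ]
(np.float64(-113.5), np.float64(10.5), 48, np.float64(-65.0)) -> [7.6 0.8 0.1] [ 0.1 -0.  -4.7]
(np.float64(-106.9), np.float64(12.5), 48, np.float64(-60.0)) -> [14.5  1.2  0.1] [ 0.1 -0.  -9.7]
(np.float64(-100.4), np.float64(14.9), 48, np.float64(-55.0)) -> [21.4  1.2  0.1] [  0.1   0.  -14.7]
(np.float64(-94.1), np.float64(18.0), 48, np.float64(-50.0)) -> [28.4  0.5  0.1] [  0.1   0.  -19.7]
(np.float64(-88.2), np.float64(21.5), 48, np.float64(-45.0)) -> [35.2 -0.7  0.1] [  0.1   0.  -24.7]
(np.float64(-82.5), np.float64(25.6), 48, np.float64(-40.0)) -> [41.9 -2.6  0.1] [  0.1   0.  -29.7]
(np.float64(-77.3), np.float64(30.2), 48, np.float64(-35.0)) -> [48.4 -5.1  0.1] [  0.1   0.  -34.7]
(np.float64(-72.5), np.float64(35.1), 48, np.float64(-30.0)) -> [54.6 -8.   0.1] [  0.1   0.  -39.7]
```

Contact force is about 1 N, so the gate is following.

Call:
servo_tool --hand '[0,0,0,0,0,0,0,0]' --translation '[[7.5,1,0],[14.5,1,0],[21.5,1,0],[28.5,0.5,0],[35,-0.5,0],[42,-2.5,0],[48.5,-5,0],[54.5,-8,0]]' --dr '[[0,0,-5],[0,0,-10],[0,0,-15],[0,0,-20],[0,0,-25],[0,0,-30],[0,0,-35],[0,0,-40]]'

```text
t: 11.55
tcp_pos: [0.6012, 0.0049, 0.048]
ee_rot: [2.571, 1.804, -0.0]
force: [-0.6, -1.7, 0.1]
opening: -0.0
finger_force: 0.6
```

```bash
python3 -c "
from h import *
arc([25,20,15,10,5,2,0,-1])"
```

```text
t 11.55 st [-72.5772  35.0693] z 0.04799242925113196 F [-0.6198 -1.7027  0.1468] op -7.3062196496594796e-06 q7 -0.7312574183707452
tool y ang in station -29.6926628351819 tooldown [ 0.0004 -0.0011 -1.    ]
(np.float64(-68.1), np.float64(40.5), 48, np.float64(-25.0)) -> [ 6.9  1.2 -0. ] [ 0.   0.1 -4.7]
(np.float64(-64.2), np.float64(46.3), 48, np.float64(-20.0)) -> [13.9  1.7 -0. ] [ 0.   0.1 -9.7]
(np.float64(-60.8), np.float64(52.4), 48, np.float64(-15.0)) -> [20.9  1.6 -0. ] [  0.    0.1 -14.7]
(np.float64(-58.0), np.float64(58.7), 48, np.float64(-10.0)) -> [27.7  1.  -0. ] [  0.    0.1 -19.7]
(np.float64(-55.7), np.float64(65.3), 48, np.float64(-5.0)) -> [34.6 -0.3 -0. ] [  0.    0.1 -24.7]
(np.float64(-54.6), np.float64(69.3), 48, np.float64(-2.0)) -> [38.6 -1.3 -0. ] [  0.    0.1 -27.7]
(np.float64(-54.0), np.float64(72.0), 48, np.float64(-0.0)) -> [41.3 -2.2 -0. ] [  0.    0.1 -29.7]
(np.float64(-53.7), np.float64(73.4), 48, np.float64(1.0)) -> [42.6 -2.6 -0. ] [  0.    0.1 -30.7]
```

Call:
servo_tool --hand '[0,0,0,0,0,0,0,0]' --translation '[[7,1,0],[14,1.5,0],[21,1.5,0],[28,1,0],[34.5,0,0],[38.5,-1,0],[41,-2,0],[41,-2,0]]' --dr '[[0,0,-5],[0,0,-10],[0,0,-15],[0,0,-20],[0,0,-25],[0,0,-28],[0,0,-30],[0,0,-30]]'

```text
t: 12.35
tcp_pos: [0.6138, 0.0428, 0.048]
ee_rot: [2.021, 2.402, -0.001]
force: [0.7, -4.9, 1.6]
opening: 0.0001
finger_force: 2.0
```

Call:
servo_tool --hand '[0,0,0,0,0,0,0,0]' --translation '[[1,0,0],[2,0,0],[3,0,0],[4,0,0],[4,0,0],[4,0,0],[4,0,0],[4,0,0]]' --dr '[[0,0,0],[0,0,0],[0,0,0],[0,0,0],[0,0,0],[0,0,0],[0,0,0],[0,0,0]]'

```text
t: 13.15
tcp_pos: [0.6137, 0.043, 0.048]
ee_rot: [2.022, 2.396, -0.006]
force: [1.4, -10.0, 3.3]
opening: 0.0001
finger_force: 5.2
```

```bash
python3 -c "
from h import *
plan((-53,72,48,0))"
```

```text
t 13.15 st [-53.7541  70.4281] z 0.04800670984098402 F [  1.4059 -10.0134   3.2574] op 0.00013521854118581824 q7 -0.36728950527952153
tool y ang in station -0.12116841424551036 tooldown [ 0.002  -0.0069 -1.    ]
(-53, 72, 48, 0) -> [ 1.6  0.8 -0. ] [ 0.   0.4 -0.1]
```

The gate is against its stop: force rose to 10 N with no further movement. I'll back off and check.

Call:
servo_tool --hand '[0,0,0,0,0,0,0,0]' --translation '[[-10,0,0],[-30,0,0],[-60,0,-10],[-90,0,-50],[-130,0,-90],[-170,0,-120],[-210,0,-120],[-210,0,-120]]' --dr '[[0,0,0],[0,0,0],[0,0,0],[0,0,0],[0,0,0],[0,0,0],[0,0,0],[0,0,0]]'

```text
t: 13.95
tcp_pos: [0.6494, -0.1674, 0.1686]
ee_rot: [2.031, 2.389, -0.001]
force: [0.2, -0.5, -0.4]
opening: 0.0003
finger_force: 0.0
```

```bash
python3 -c "
from h import *
plan()
import cv2
from bench import capture
cv2.imwrite('pics/t5.png',cv2.resize(capture('top')[180:300,180:340,::-1],None,fx=5,fy=5,interpolation=cv2.INTER_CUBIC))"
```

```text
t 13.95 st [ -54.3779 -142.8914] z 0.16860717344729056 F [ 0.1753 -0.4608 -0.4202] op 0.0002504683847165096 q7 0.05438909319387933
tool y ang in station -0.5431767487338505 tooldown [ 0.0038 -0.0044 -1.    ]
```

View pics/t5.png

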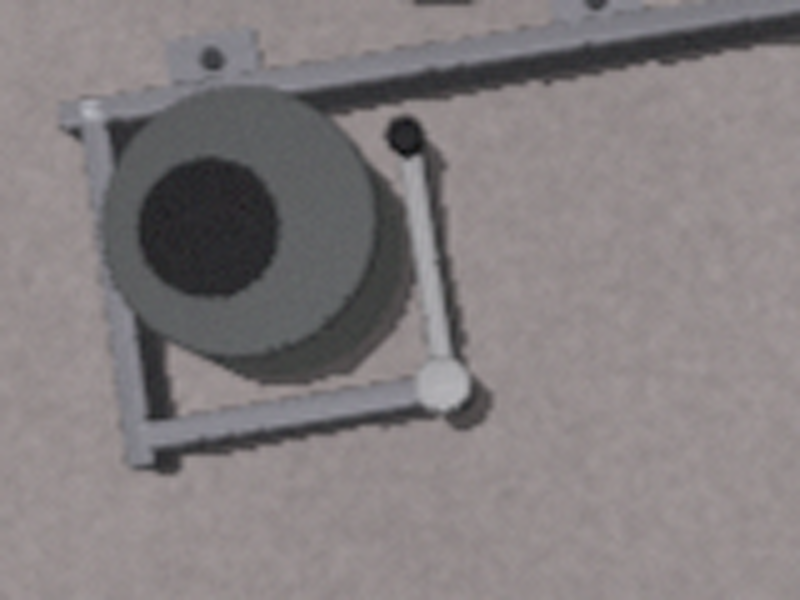

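The gate is across the mouth, with its knob at crop (405,136) and hinge at (443,384). The lid centre is at (241,221). I'll check the numbers before handing in.

```bash
python3 -c "
from h import *
f=lambda x,y,z: s(ray('top',180+x/5-.4,180+y/5-.4,z))
h=f(443,384,.06);k=f(405,137,.06);d=k-h
print('tub',f(240,221,.092),'hinge',h,'knob',k,'gate',-np.arctan2(d[1],d[0]))"
```

```text
tub [-57.736  154.9501] hinge [-131.5283   88.1864] knob [-28.3353  88.534 ] gate -0.0033682836174289956
```

```bash
python3 -c "
from bench import order
print(order.hand_in())"
```

```text
the job is handed in; nothing more can be done
None
```

The tub stands home against the end stop (station x ≈ -58 mm, y ≈ 155 mm), the gate is shut (about 0 rad), the arm is clear, and the job is handed in; no verdict came back.

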